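# Stand the test plate in the cam lift and hold the lift at its top

## Robot

A 7-joint arm with a two-finger parallel gripper is mounted at the origin on a cart in front of the work surface, level with it; the furniture and walls round the work are solid. World frame = base frame: x ahead of the robot, y to its left, z up, the work surface at z = 0. Lengths are in m, angles in rad, forces in N, time in s.
With the tool pointing down it reaches from about 0.4 to 0.85 m from the base axis. Payload 4.5 kg.
Tool frame: the origin (TCP) lies where the fingers leave the gripper's body, on its centre line; the fingertips stand 64 mm ahead of it and the grasp point (between the pads) lies 45 mm ahead of it; z points along the fingers, y is the line along which they close (so a half turn about z gives the same grasp; the last joint's range is limited). The gripper opens to 88 mm and grips with 3 to 60 N. Pads are 18 mm wide; open, the fingers measure 123 mm over their backs; the gripper's body (75 mm by 187 mm) begins 45 mm behind the grasp point.
Start: joints at [1.234, 0.689, -0.195, 1.565, 0.157, 0.902, -0.215], TCP at [0.227, -0.583, 0.303] pointing down, gripper open.
Joint ranges: [-3.01, 3.01], [-0.46, 2.08], [-1.47, 1.51], [0.13, 2.56], [-1, 4.14], [0.04, 2.09], [-2.66, 2.66]. Speed limits (rad/s): [2.57, 2.57, 3.14, 3.14, 3.14, 3.14, 3.14].

## Interface

Orientations are given as a unit quaternion [x, y, z, w].
In Python, from plant import r gives the robot as it stands.
- The arm moves only by the tool play_rows, never from a script. Its arguments are lists of equal length, an entry for each row: "translation": the shift along the tool's x, y, z in m, a list of three; "delta_rot": the turn, a rotation vector about the tool's x, y, z in degrees, a list of three; "grip": the opening, from -1 (shut) to 1 (fully open). In form: {"translation": [[x, y, z], ...], "delta_rot": [[rx, ry, rz], ...], "grip": [grip, ...]}. A call has 1 to 20 rows; each row shifts and turns the commanded pose from where the row before left it, along the tool's axes as they then stand; what a row does not reach is not made up. A row lasts 1/8 s, in which the tool goes at most 62.5 mm and 10.7 degrees, less where a joint would pass 70% of its speed; a pose out of reach is approached as far as the arm can. A call with a gripper value outside its range is refused whole. The fingers move at their own pace and stop on an object; "squeeze" is the grip in N (left out, the last holds). Time passes only in rows, so rows that do not move let the fingers close. It gives the time, the measured TCP pose, the force, the opening and the grip force at its end, in the units of the state.
- r.get_state(): the state, without advancing time (a new reading comes with each control period).
- r.snapshot(name): name is "side" or "top" or "wrist"; returns the picture (420x560x3 uint8, blue, green, red); there is no depth.
- r.get_calibration(name): a dict with "intrinsics" (3x3 intrinsics, pixels), "eye" and "rotation" of the camera in the world. Camera axes: x right, y up, looking along -z (the intrinsics and any distortion apply to the point x, -y, -z); pixel columns grow to the right and rows downward; lengths in m; the calibration is good to about 2 mm. A picture is of the moment at which its call begins: read the wrist's pose just before it. get_calibration takes no time and is no camera call; for the wrist camera it gives the pose at the moment of the call.
- r.finish_job(): hands the job in; it is judged then, once.
Trained networks look in the newest picture that a camera, given by its name, has taken for a name from the list of things; names that differ only in an ending like _2 or _b are one class to them, and where a whole thing is asked for, a point or a joint stands for the part that bears it (a point fixed in the world has none). Each returns a list of dicts, best first, with "confidence" (0 to 1); they miss things now and then, are a little off and sometimes report something else, mostly with a low value. They report only what shows in the picture. A call takes as long as a camera call. They do not tell look-alikes from the thing itself.
- r.look_for(camera, target): "point" ([x, y, z] in m, in world coordinates, good to about 4 mm: the middle of the surface that is visible of it).
- r.silhouettes(camera, target): "pixels" (420x560 bool, what is visible of it).
The state is a dict: "clock": time; "q": joint angles; "qd": joint speeds; "joint_torque": joint torques, N m; "tool_pos": TCP position; "eef_rot": TCP orientation; "contact_force": force on the tool from outside, world axes, zero at the start; "moment": the same for the moment, N m; "opening": opening from 0.0 (shut) to 1.0 (fully open); "finger_force": force on a finger pad.
Only numpy, scipy, OpenCV 4.12 (cv2) and the standard library are available. Lean on these libraries where they do the work, as an engineer would, in place of code of your own. Each camera call takes 0.05 s, during which the arm holds its last target. There are 200 camera calls.

## Task

Take the taller of the two white plates out of the draining stand, stand it on edge in the middle slot of the lift's rack and let go of it. Then swing the cam lever up until the rack is at its highest point, and finish while still holding the lever there: it springs back if released. Leave the short plate in the stand and do not disturb the other things on the bench.

Things in the scene. Friction and masses are not known exactly. Their poses are not given: they have to be found in the camera images.
- plate_tall: the taller white ceramic plate, 8 mm thick (its x) x 80 mm wide (its y) x 110 mm tall (its z), 0.11 to 0.22 kg; starts upright in one of the two slots of the draining stand. Origin: centre of its lower edge face
- plate_short: the shorter white ceramic plate, 8 x 80 x 75 mm tall, same axes and origin, upright in the other slot of the stand; stays there
- stand: low grey draining stand, fixed, 130 mm (x) x 100 mm (y) base, 12 mm thick; two slots run along its y at x = -35 and +35 mm, slot floor 12 mm above the bench, slot walls 90 mm long, 12 mm thick, 28 mm high with a peaked top, 11 mm apart. Origin: centre of its underside
- lift_base: the cam lift, fixed to the bench: aluminium base 160 mm (x) x 200 mm (y), with two upright steel guide posts 10 mm thick at x = +-66 mm, y = 0, tops 125 mm above the bench, and the lever on its +y side. Origin: on the bench under the centre of the rack; +x points away from the lever's resting grip
- middle_slot (a point): centre of the floor of the middle slot of the rack that the lift carries; moves with it. 79 mm above the bench when down, 99 mm at the top. Three slots run along y of the lift, 23 mm apart in x (all empty); walls 90 mm long, 12 mm thick, 28 mm high with a peaked lead-in, slots 11 mm wide
- lever_grip (a point): middle of the black round grip of the cam lever: a bar of 16 mm diameter and 60 mm length, parallel to the lift's y, free on its outer (+y) end, with the steel lever arm at its inner end. At rest it is 45 mm above the bench
- lever_pivot (a point): point on the lever's pivot axis (parallel to the lift's y), 45 mm above the bench, in the plane in which lever_grip swings; the grip circles it at 110 mm
- lever (a joint): lever angle, rad: 0 = at rest, lever level and pointing to the lift's -x (towards the robot); 1.57 = straight up, where the cam gives its highest lift; stop at 2.4 (leaning away, lift lower again). A spring pulls it back to 0: about 2 N at the grip at rest, 4 N when upright
- platform (a joint): lift of the rack, m: 0 down, 0.020 at its highest (lever straight up), less on either side of that: 0.020 x sin(lever)
- bottle: amber sample bottle, 51 mm diameter, 109 mm tall, bystander at the back. Origin: centre of its underside
- beaker: small clear beaker, 75 mm wide, 89 mm tall, bystander behind the lift. Origin: centre of its underside
- timer: white bench timer, 66 x 66 x 21 mm, bystander in front of the lift. Origin: centre of its underside
- dropper: small white dropper bottle, 31 mm diameter, 62 mm tall, bystander in front, between lift and stand. Origin: centre of its underside
Things that resemble listed ones, but are neither listed nor needed, are in the scene too. What is shaped like the plate_short but orange or purple is not meant.

How it is judged:
On the way, in this order (a step that is already met when the one before it is completed fails the run):
1. the taller plate stands in the middle slot, let go, with the lift down (x of plate_tall in the frame of middle_slot between -0.005 and 0.005 m and y of plate_tall in the frame of middle_slot between -0.025 and 0.025 m and z of plate_tall in the frame of middle_slot below 0.005 m and angle between plate_tall's own z axis and vertical below 0.2 rad and angle between the x axis of plate_tall and the x axis of lift_base, either way round below 0.2 rad and contact force between each of the arm, the fingers and plate_tall below 0.05 N and value of joint platform below 0.004 m and linear speed of plate_tall below 0.02 m/s), for 0.2 s.
2. the lever has brought the rack to its highest point (value of joint platform above 0.0194 m), for 0.3 s.
At the end, for the whole second after the job is handed in: rack still and within 0.6 mm of its top (lift over 19.4 of 20 mm), fingers holding the lever (over 0.5 N), not rack or plate; tall plate on the middle slot's floor (5 mm across and up, 25 mm along, upright to 0.2 rad); short plate within 12 mm and bystanders within 20 mm of their starts (x of plate_tall in the frame of middle_slot between -0.005 and 0.005 m and y of plate_tall in the frame of middle_slot between -0.025 and 0.025 m and z of plate_tall in the frame of middle_slot below 0.005 m and angle between plate_tall's own z axis and vertical below 0.2 rad and angle between the x axis of plate_tall and the x axis of lift_base, either way round below 0.2 rad and contact force between each of the arm, the fingers and plate_tall below 0.05 N and value of joint platform above 0.0194 m and velocity of joint lever between -0.15 and 0.15 rad/s and contact force between the fingers and lever above 0.5 N and contact force between each of the arm, the fingers and platform below 0.2 N and distance of plate_short from where it was at the start of the episode below 0.012 m and angle between plate_short's own z axis and vertical below 0.25 rad and distance of each of bottle, beaker, timer, dropper from where it was at the start of the episode below 0.02 m); the arm keeps its last pose, push and grip.
It fails at once if the short plate is moved or tipped (distance of plate_short from where it was at the start of the episode above 0.02 m or angle between plate_short's own z axis and vertical above 0.4 rad).
It fails at once if a bystander is moved by more than 30 mm or tipped (distance of any of bottle, beaker, timer, dropper from where it was at the start of the episode above 0.03 m or angle between any of bottle, beaker, timer, dropper's own z axis and vertical above 0.5 rad).
It also fails if it takes over 53 s, if anything falls off the work surface, if the arm or the gripper's body presses on something with over 40 N, if the wrist force passes 120 N, or if a joint passes its speed limit or range.

## Working session

There is one attempt and no reset: what is moved stays moved. The work goes in short steps, Python scripts to look and compute and a tool call to move; the robot and the scene stay as the last step left them, time stands still between calls to the robot, and variables do not carry over. Pictures are saved under pics/ and viewed, at most 11 in all, crops included, and the job is handed in when it is done.

Besides the shell and the picture viewer there is one more tool, called after ">>>" by a JSON object that holds its "name" and its "arguments". play_rows: Moves the arm, as the interface text tells. Its arguments: {"type":"object","properties":{"translation":{"type":"array","items":{"type":"array","items":{"type":"number"}}},"delta_rot":{"type":"array","items":{"type":"array","items":{"type":"number"}}},"grip":{"type":"array","items":{"type":"number"}},"squeeze":{"type":"number"}},"required":["translation","delta_rot","grip"]}

```bash
mkdir -p pics; ls; cat > h.py <<'E'
from plant import r
import numpy as np, cv2
from scipy.spatial.transform import Rotation as R
def proj(c,P):
    p=(np.atleast_2d(P)-np.array(c["eye"]))@np.array(c["rotation"])
    p=p*[1,-1,-1]; u=p@np.array(c["intrinsics"]).T
    return u[:,:2]/u[:,2:]
def ray(c,px):
    d=np.linalg.inv(np.array(c["intrinsics"]))@[px[0],px[1],1]
    return np.array(c["eye"]),np.array(c["rotation"])@(d*[1,-1,-1])
def onz(c,px,z):
    e,d=ray(c,px); return e+d*(z-e[2])/d[2]
E
python3 - <<'E'
from h import *
s=r.get_state(); print({k:np.round(v,3) for k,v in s.items()})
for n in("top","side"):
    im=r.snapshot(n); cv2.imwrite(f"pics/{n}0.png",im)
    c=r.get_calibration(n); print(n,c)
    for t in("plate_tall","plate_short","stand","lift_base","middle_slot","lever_grip","lever_pivot","dropper","timer","bottle","beaker"):
        try:
            print(t,[(np.round(o["point"],3).tolist(),round(o["confidence"],2),proj(c,o["point"])[0].round().tolist()) for o in r.look_for(n,t)][:4])
        except Exception as e: print(t,e)
E
```

```text
pics
{'clock': np.float64(0.0), 'q': array([ 1.234,  0.69 , -0.195,  1.566,  0.157,  0.902, -0.215]), 'qd': array([ 0.   , -0.001, -0.001,  0.   ,  0.   , -0.002, -0.   ]), 'joint_torque': array([-0.0000e+00, -5.2755e+01, -1.2660e+00, -1.5342e+01, -5.3000e-02,
        7.0000e-03,  0.0000e+00]), 'tool_pos': array([ 0.226, -0.582,  0.302]), 'eef_rot': array([ 0.983,  0.184, -0.   , -0.001]), 'contact_force': array([ 0.225, -0.705,  0.071]), 'moment': array([-0.001, -0.02 ,  0.076]), 'finger_force': np.float64(0.0), 'opening': np.float64(1.003)}
top {'intrinsics': array([[505.1754069 ,   0.        , 284.45795421],
       [  0.        , 505.1754069 , 207.67715045],
       [  0.        ,   0.        ,   1.        ]]), 'eye': array([0.34472525, 0.0476125 , 1.32135995]), 'rotation': array([ 0.06300919, -0.06178135, -0.70326901,  0.70542583])}
plate_tall matmul: Input operand 1 has a mismatch in its core dimension 0, with gufunc signature (n?,k),(k,m?)->(n?,m?) (size 4 is different from 3)
plate_short matmul: Input operand 1 has a mismatch in its core dimension 0, with gufunc signature (n?,k
[... 2455 characters left out ...]
smatch in its core dimension 0, with gufunc signature (n?,k),(k,m?)->(n?,m?) (size 4 is different from 3)
lever_pivot matmul: Input operand 1 has a mismatch in its core dimension 0, with gufunc signature (n?,k),(k,m?)->(n?,m?) (size 4 is different from 3)
dropper matmul: Input operand 1 has a mismatch in its core dimension 0, with gufunc signature (n?,k),(k,m?)->(n?,m?) (size 4 is different from 3)
timer []
bottle matmul: Input operand 1 has a mismatch in its core dimension 0, with gufunc signature (n?,k),(k,m?)->(n?,m?) (size 4 is different from 3)
beaker matmul: Input operand 1 has a mismatch in its core dimension 0, with gufunc signature (n?,k),(k,m?)->(n?,m?) (size 4 is different from 3)
```

```bash
sed -i 's/np.array(c\["rotation"\])/R.from_quat(c["rotation"]).as_matrix()/' h.py
python3 - <<'E'
from h import *
for n in("top","side"):
    im=r.snapshot(n); cv2.imwrite(f"pics/{n}0.png",im)
    c=r.get_calibration(n)
    for t in("plate_tall","plate_short","stand","lift_base","middle_slot","lever_grip","dropper","timer","bottle","beaker"):
            print(n,t,[(np.round(o["point"],3).tolist(),round(o["confidence"],2),proj(c,o["point"])[0].round().tolist()) for o in r.look_for(n,t)][:4])
E
```

```text
top plate_tall [([0.523, -0.148, 0.103], 0.66, [366.0, 224.0])]
top plate_short [([0.591, -0.136, 0.077], 0.68, [359.0, 198.0]), ([0.576, 0.329, 0.057], 0.6, [175.0, 205.0]), ([0.525, -0.151, 0.101], 0.53, [367.0, 223.0]), ([0.356, 0.188, 0.074], 0.48, [228.0, 293.0])]
top stand [([0.56, -0.145, 0.012], 0.65, [359.0, 215.0]), ([0.78, 0.12, 0.036], 0.52, [259.0, 131.0])]
top lift_base [([0.539, 0.141, 0.082], 0.93, [248.0, 218.0])]
top middle_slot [([0.547, 0.134, 0.08], 0.7, [251.0, 215.0]), ([0.484, 0.247, 0.049], 0.43, [206.0, 242.0])]
top lever_grip [([0.483, 0.25, 0.054], 0.96, [205.0, 242.0])]
top dropper []
top timer [([0.369, 0.068, 0.014], 0.9, [277.0, 288.0]), ([0.733, -0.019, 0.072], 0.64, [312.0, 144.0])]
top bottle [([0.734, -0.021, 0.07], 0.94, [312.0, 144.0])]
top beaker [([0.782, 0.12, 0.035], 0.63, [258.0, 131.0])]
side plate_tall [([0.527, -0.17, 0.084], 0.61, [271.0, 259.0])]
side plate_short [([0.355, 0.173, 0.043], 0.94, [174.0, 209.0]), ([0.591, -0.152, 0.065], 0.83, [304.0, 260.0]), ([0.575, 0.327, 0.061], 0.81, [260.0, 172.0])]
side stand []
side lift_base [([0.539, 0.117, 0.017], 0.71, [257.0, 223.0]), ([0.561, -0.18, 0.012], 0.39, [291.0, 296.0]), ([0.444, 0.001, 0.04], 0.32, [218.0, 241.0])]
side middle_slot [([0.545, 0.107, 0.081], 0.9, [260.0, 199.0])]
side lever_grip [([0.444, 0.002, 0.041], 0.41, [218.0, 240.0])]
side dropper [([0.441, 0.002, 0.042], 0.5, [216.0, 240.0])]
side timer [([0.442, 0.002, 0.041], 0.51, [216.0, 240.0])]
side bottle [([0.745, -0.037, 0.055], 0.86, [367.0, 230.0])]
side beaker [([0.753, 0.096, 0.068], 0.84, [352.0, 199.0])]
```

View pics/top0.png

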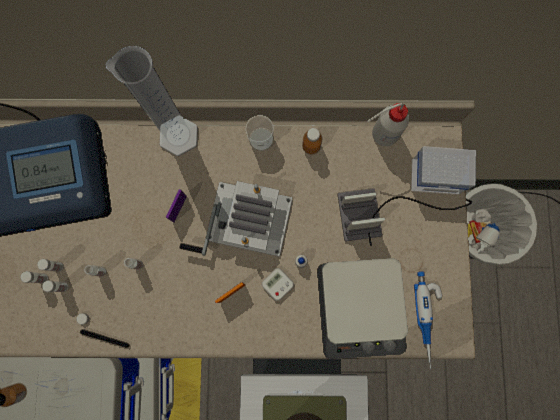

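View pics/side0.png

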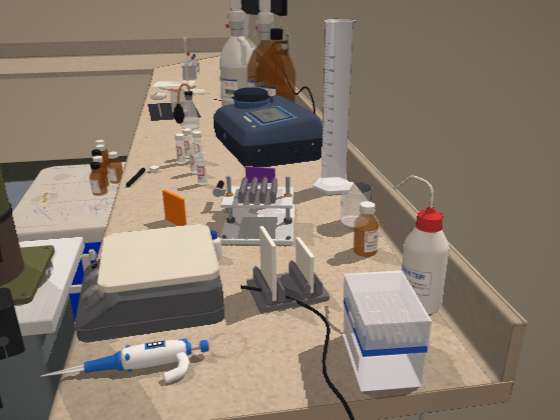

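The top view shows the stand at (359,215), with the tall-plate candidate at (366,224) and the shorter plate at (359,198). The lift's rack is at (251,215) and its black grip at about (192,247). The orange (230,292) and purple (176,205) cards are decoys. In the side view, the white plate at (268,262) is clearly taller than the one at (304,262). Next I move over the stand.

>>> {"name": "play_rows", "arguments": {"translation": [[0.034, -0.025, -0.008], [0.034, -0.025, -0.008], [0.034, -0.025, -0.008], [0.034, -0.025, -0.008], [0.034, -0.025, -0.008], [0.034, -0.025, -0.008], [0.034, -0.025, -0.008], [0.034, -0.025, -0.008], [0.034, -0.025, -0.008], [0.034, -0.025, -0.008], [0.034, -0.025, -0.008], [0.034, -0.025, -0.008], [0, 0, 0], [0, 0, 0], [0, 0, 0], [0, 0, 0], [0, 0, 0], [0, 0, 0], [0, 0, 0], [0, 0, 0]], "delta_rot": [[0, 0, 0], [0, 0, 0], [0, 0, 0], [0, 0, 0], [0, 0, 0], [0, 0, 0], [0, 0, 0], [0, 0, 0], [0, 0, 0], [0, 0, 0], [0, 0, 0], [0, 0, 0], [0, 0, -10], [0, 0, -10], [0, 0, -10], [0, 0, -10], [0, 0, -10], [0, 0, -10], [0, 0, -10], [0, 0, -9]], "grip": [1, 1, 1, 1, 1, 1, 1, 1, 1, 1, 1, 1, 1, 1, 1, 1, 1, 1, 1, 1]}}

```text
clock: 4.8
tool_pos: [0.498, -0.1552, 0.3988]
eef_rot: [0.639, 0.769, -0.0, 0.0]
contact_force: [0.2, 0.2, 0.3]
opening: 1.0
finger_force: 0.0
```

```bash
python3 - <<'E'
from h import *
s=r.get_state(); print(s["clock"],s["tool_pos"],R.from_quat(s["eef_rot"]).as_matrix().round(3),s["q"].round(2))
c=r.get_calibration("wrist"); print(c, R.from_quat(c["rotation"]).as_matrix().round(2))
im=r.snapshot("wrist"); cv2.imwrite("pics/w1.png",im)
for t in("plate_tall","plate_short","stand","lift_base","middle_slot","lever_grip"):
    print(t,[(np.round(o["point"],3).tolist(),round(o["confidence"],2),proj(c,o["point"])[0].round().tolist()) for o in r.look_for("wrist",t)][:4])
E
```

```text
4.8 [ 0.49797206 -0.1551698   0.39880332] [[-0.183  0.983  0.   ]
 [ 0.983  0.183 -0.   ]
 [-0.     0.    -1.   ]] [ 0.59  0.48 -0.6   1.73  0.31  1.03  0.07]
{'intrinsics': array([[332.3576739 ,   0.        , 277.36734261],
       [  0.        , 332.3576739 , 207.837879  ],
       [  0.        ,   0.        ,   1.        ]]), 'eye': array([ 0.4827806 , -0.07646911,  0.47866842]), 'rotation': array([-0.15621   , -0.0143336 ,  0.09082554,  0.98343465])} [[ 0.98 -0.17 -0.06]
 [ 0.18  0.93  0.3 ]
 [-0.   -0.31  0.95]]
plate_tall [([0.524, -0.149, 0.119], 0.85, [302.0, 175.0])]
plate_short [([0.588, -0.131, 0.078], 0.88, [354.0, 163.0])]
stand [([0.559, -0.141, 0.012], 0.77, [322.0, 157.0])]
lift_base [([0.578, 0.049, 0.01], 0.89, [371.0, 10.0])]
middle_slot []
lever_grip []
```

View pics/w1.png

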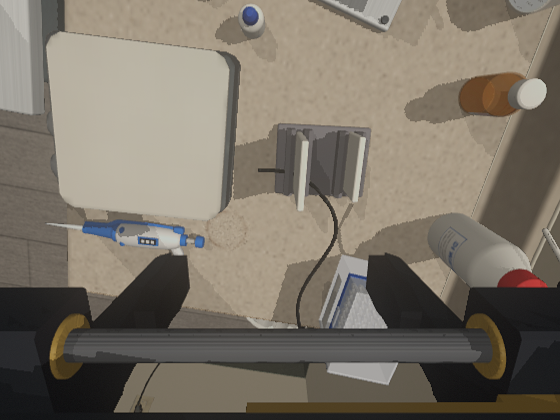

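The wrist view shows the stand at (322,160). The tall plate's top edge runs (298,137)-(302,208) and the short plate's (360,135)-(357,200). Now I fit boxes to the silhouettes.

```bash
cat >> h.py <<'E'
from scipy.optimize import minimize
def box(p,sx,sy,z0):
    x,y,a,zt=p
    return np.array([[x+np.cos(a)*u-np.sin(a)*v,y+np.sin(a)*u+np.cos(a)*v,z] for u in(-sx/2,sx/2) for v in(-sy/2,sy/2) for z in(z0,zt)])
def fitbox(views,p0,sx,sy,z0):
    def cost(p):
        t=0
        for c,m in views:
            h=cv2.convexHull((proj(c,box(p,sx,sy,z0))*16).round().astype(np.int32))
            a=np.zeros(m.shape,np.uint8); cv2.fillPoly(a,[h],1,shift=4); a=a>0
            t+=1-(a&m).sum()/max((a|m).sum(),1)
        return t/len(views)
    p0=np.array(p0,float); S=np.vstack([p0]+[p0+np.eye(4)[i]*[.006,.006,.08,.008][i] for i in range(4)])
    q=minimize(cost,p0,method="Nelder-Mead",options=dict(initial_simplex=S,xatol=1e-4,fatol=1e-4))
    return q.x,q.fun
E
python3 - <<'E'
from h import *
C={n:r.get_calibration(n) for n in("top","side","wrist")}
IM={n:r.snapshot(n) for n in C}
np.savez("m.npz",**IM)
for t,x,y,zt in(("plate_tall",.524,-.149,.122),("plate_short",.59,-.135,.087)):
    V={}
    for n in C:
        for o in r.silhouettes(n,t):
            m=o["pixels"]; ys,xs=np.nonzero(m); e=proj(C[n],[x,y,(zt+.04)/2])[0]
            print(t,n,round(o["confidence"],2),m.sum(),xs.min(),xs.max(),ys.min(),ys.max(),e.round())
            if n not in V and np.hypot(xs.mean()-e[0],ys.mean()-e[1])<12: V[n]=(C[n],m)
    for ks in (list(V),*[[k] for k in V],["top","wrist"]):
        if all(k in V for k in ks):
            p,f=fitbox([V[k] for k in ks],[x,y,.18,zt],.008,.08,.035); print(t,ks,p.round(4),round(f,3))
c=cv2.resize(IM["wrist"][110:220,250:390],None,fx=5,fy=5,interpolation=cv2.INTER_CUBIC); cv2.imwrite("pics/crop1.png",c)
E
```

```text
plate_tall top 0.49 253 347 382 218 229 [365. 225.]
plate_tall side 0.79 881 259 276 226 300 [267. 255.]
plate_tall wrist 0.6 931 293 308 131 210 [300. 168.]
plate_tall ['top', 'side', 'wrist'] [ 0.5239 -0.1492  0.1552  0.1214] 0.168
plate_tall ['top'] [ 0.5271 -0.1493  0.1901  0.1258] 0.172
plate_tall ['side'] [ 0.5255 -0.1441  0.1305  0.1159] 0.133
plate_tall ['wrist'] [ 0.5229 -0.1482  0.1615  0.1267] 0.078
plate_tall ['top', 'wrist'] [ 0.5232 -0.1474  0.155   0.1283] 0.192
plate_short top 0.69 161 216 243 283 302 [358. 200.]
plate_short top 0.64 227 341 375 193 203 [358. 200.]
plate_short top 0.64 348 166 185 190 221 [358. 200.]
plate_short top 0.25 429 180 226 205 254 [358. 200.]
plate_short side 0.86 400 246 275 166 182 [302. 257.]
plate_short side 0.82 650 163 186 190 225 [302. 257.]
plate_short side 0.79 604 296 314 237 292 [302. 257.]
plate_short wrist 0.83 1028 343 365 132 201 [353. 164.]
plate_short ['top', 'side', 'wrist'] [ 0.5934 -0.1363  0.1465  0.0864] 0.187
plate_short ['top'] [ 0.5963 -0.1359  0.157   0.0887] 0.121
plate_short ['side'] [ 0.5942 -0.135   0.1032  0.0825] 0.107
plate_short ['wrist'] [ 0.5902 -0.1359  0.1754  0.0902] 0.144
plate_short ['top', 'wrist'] [ 0.5943 -0.1361  0.1675  0.0892] 0.208
```

View pics/crop1.png

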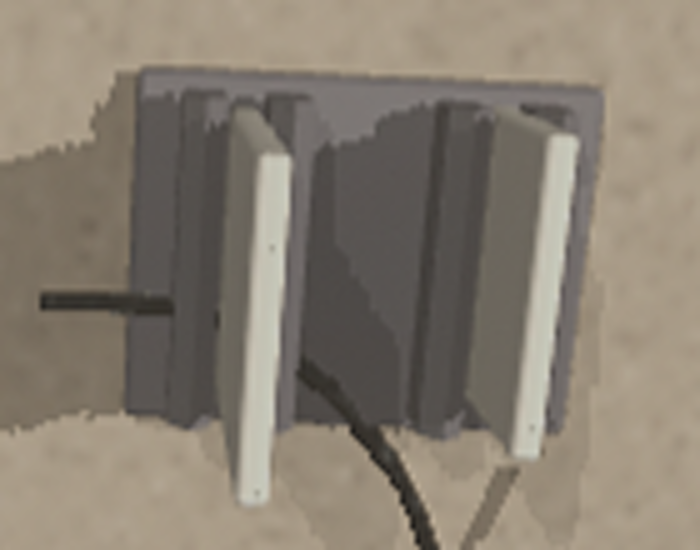

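The two white candidates in the crop are at (265,327), with the longer parallax and its top at z≈0.122, and at (545,300), with its top at z≈0.088. The left one is plate_tall because its fitted height is 110 mm. The orange and purple cards are excluded by colour. Next I view the lift.

>>> {"name": "play_rows", "arguments": {"translation": [[0.045, 0.008, 0], [0.045, 0.008, 0], [0.045, 0.008, 0], [0.045, 0.008, 0], [0.045, 0.008, 0], [0.045, 0.008, 0], [0.045, 0.008, 0], [0.045, 0.008, 0], [0, 0, 0]], "delta_rot": [[0, 0, 0], [0, 0, 0], [0, 0, 0], [0, 0, 0], [0, 0, 0], [0, 0, 0], [0, 0, 0], [0, 0, 0], [0, 0, 0]], "grip": [1, 1, 1, 1, 1, 1, 1, 1, 1]}}

```text
clock: 6.72
tool_pos: [0.4959, 0.2151, 0.399]
eef_rot: [0.638, 0.77, 0.001, -0.001]
contact_force: [-1.0, -0.4, -0.0]
opening: 1.002
finger_force: 0.0
```

```bash
python3 - <<'E'
from h import *
import pickle
s=r.get_state(); print(s["clock"],s["tool_pos"])
c=r.get_calibration("wrist"); im=r.snapshot("wrist"); pickle.dump((c,im),open("w2.pkl","wb"))
for t in("middle_slot","lever_grip","lift_base"):
    print(t,[(np.round(o["point"],3).tolist(),round(o["confidence"],2),proj(c,o["point"])[0].round().tolist()) for o in r.look_for("wrist",t)][:4])
m=im.max(2)<60
cv2.imwrite("pics/w2.png",cv2.resize(im[0:300,40:440],None,fx=2,fy=2,interpolation=cv2.INTER_CUBIC))
E
```

```text
6.725 [0.49590846 0.21505646 0.398969  ]
middle_slot [([0.546, 0.146, 0.079], 0.79, [306.0, 229.0])]
lever_grip [([0.482, 0.249, 0.05], 0.92, [272.0, 137.0])]
lift_base [([0.538, 0.176, 0.079], 0.68, [305.0, 206.0])]
```

View pics/w2.png

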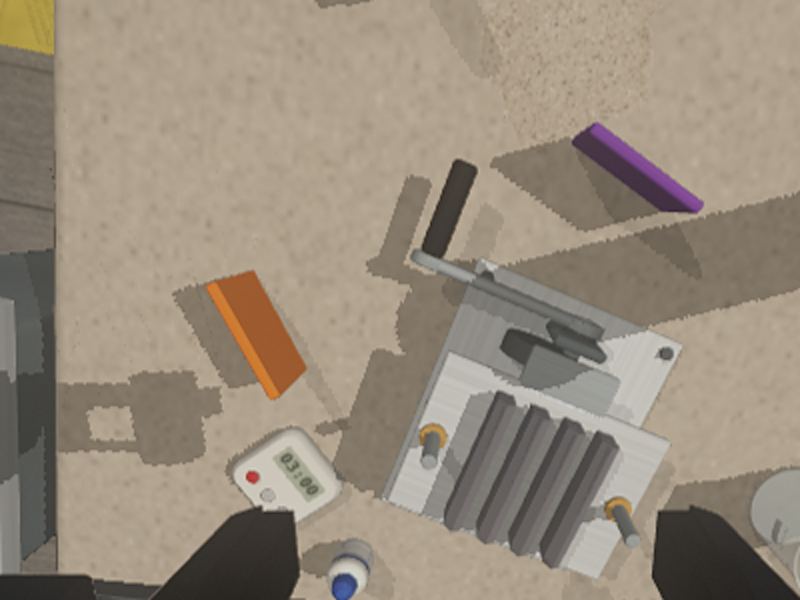

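The wrist view shows the post tops at crop (430,462) and (628,540). The rack has four walls, with ridge ends (502,392)…(607,432). The grip bar runs (463,163)-(434,252), and nothing is in the slots.

```bash
python3 - <<'E'
from h import *
import pickle
c,im=pickle.load(open("w2.pkl","rb"))
f=lambda x,y:(40+(x+.5)/2-.5,(y+.5)/2-.5)
P=[onz(c,f(*p),.125) for p in((430,462),(628,540))]
d=P[1]-P[0]; a=np.arctan2(d[1],d[0]); o=(P[0]+P[1])/2
print("posts",np.round(P,4).tolist(),"dist",np.linalg.norm(d),"yaw",a,np.degrees(a),"origin",o)
W=[onz(c,f(*p),.107) for p in((502,392),(538,405),(575,420),(607,432))]
L=lambda p:np.array([[np.cos(a),np.sin(a)],[-np.sin(a),np.cos(a)]])@(np.array(p)-o)[:2]
print("ridge ends in lift frame",[L(w).round(4).tolist() for w in W])
for z in(.04,.045,.05):
    G=[onz(c,f(*p),z) for p in((463,163),(434,252),(449,207))]
    print("grip",z,np.round(G,4).tolist(),[L(g).round(4).tolist() for g in G],np.linalg.norm(G[0]-G[1]))
# top view reprojection, to compare
ct=r.get_calibration("top"); it=np.load("m.npz")["top"]
w=lambda x,y,z:np.r_[o[:2]+[np.cos(a)*x-np.sin(a)*y,np.sin(a)*x+np.cos(a)*y],z]
K=[w(-.066,0,.125),w(.066,0,.125)]+[w(x,y,.107) for x in(-.0345,-.0115,.0115,.0345) for y in(-.045,.045)]+[G[0],G[1]]
t=it[150:270,165:310].copy(); t=cv2.resize(t,None,fx=5,fy=5,interpolation=cv2.INTER_CUBIC)
for q in proj(ct,K): cv2.circle(t,tuple(int(v) for v in ((q-[165,150]+.5)*5)),3,(0,0,255),1)
cv2.imwrite("pics/top_l.png",t)
# plate top faces in w1
s=None
E
```

```text
posts [[0.4814, 0.1495, 0.125], [0.6055, 0.1221, 0.125]] dist 0.12706680025968017 yaw -0.21764529983046535 -12.470157111145037 origin [0.54345175 0.13580529 0.125     ]
ridge ends in lift frame [[-0.0398, 0.0499], [-0.0172, 0.0509], [0.0067, 0.0511], [0.0274, 0.0518]]
grip 0.04 [[0.469, 0.3147, 0.04], [0.4603, 0.2586, 0.04], [0.465, 0.2875, 0.04]] [[-0.1113, 0.1586], [-0.1077, 0.1019], [-0.1094, 0.1312]] 0.05679493592169942
grip 0.045 [[0.4691, 0.3144, 0.045], [0.4605, 0.259, 0.045], [0.4652, 0.2876, 0.045]] [[-0.1111, 0.1584], [-0.1076, 0.1023], [-0.1092, 0.1313]] 0.056148237012833446
grip 0.05 [[0.4693, 0.3142, 0.05], [0.4608, 0.2594, 0.05], [0.4653, 0.2877, 0.05]] [[-0.111, 0.1582], [-0.1074, 0.1028], [-0.1091, 0.1314]] 0.05550153810396741
```

View pics/top_l.png

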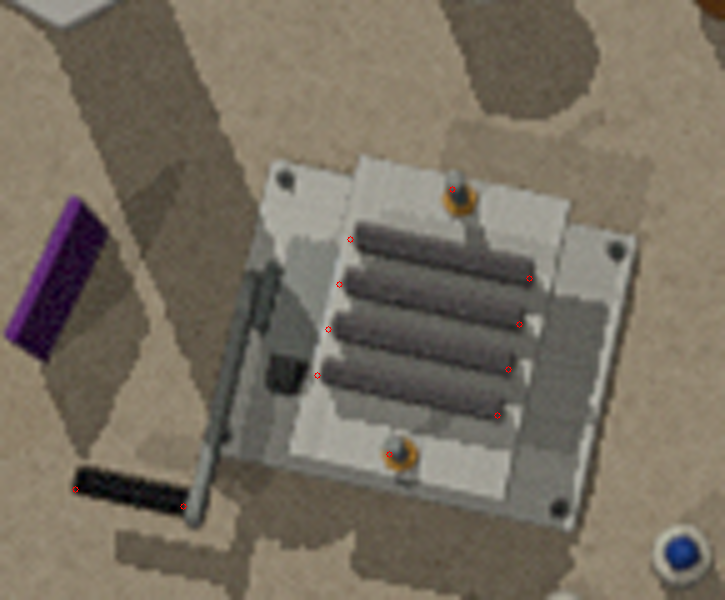

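The reprojection on the top view shows the two cameras agreeing to about 3 mm, which is within the slot's lead-in. The lift origin is about (0.545,0.1347) with yaw −12.5°. Now I go above the tall plate.

>>> {"name": "play_rows", "arguments": {"translation": [[-0.0453, -0.0048, 0], [-0.0453, -0.0048, 0], [-0.0453, -0.0048, 0], [-0.0453, -0.0048, 0], [-0.0453, -0.0048, 0], [-0.0453, -0.0048, 0], [-0.0453, -0.0048, 0], [-0.0453, -0.0048, 0], [0, 0, 0.05], [0, 0, 0.05], [0, 0, 0.05], [0, 0, 0.05], [0, 0, 0]], "delta_rot": [[0, 0, 0], [0, 0, 0], [0, 0, 0], [0, 0, 0], [0, 0, 0], [0, 0, 0], [0, 0, 0], [0, 0, 0], [0, 0, 1], [0, 0, 0], [0, 0, 0], [0, 0, 0], [0, 0, 0]], "grip": [0, 0, 0, 0, 0, 0, 0, 0, 0, 0, 0, 0, 0]}}

```text
clock: 8.55
tool_pos: [0.5209, -0.1542, 0.1961]
eef_rot: [0.648, 0.761, -0.002, -0.003]
contact_force: [0.1, -0.5, 1.1]
opening: 0.501
finger_force: 0.0
```

```bash
python3 - <<'E'
from h import *
s=r.get_state(); M=R.from_quat(s["eef_rot"]).as_matrix(); print(s["clock"],s["tool_pos"],M.round(3).tolist(),s["opening"])
c=r.get_calibration("wrist"); im=r.snapshot("wrist"); cv2.imwrite("pics/w3.png",im)
# project expected plate top for check; fit with silhouette
for o in r.silhouettes("wrist","plate_tall")[:2]:
    m=o["pixels"]; print(o["confidence"],m.sum(),np.argwhere(m).mean(0)[::-1])
    print(fitbox([(c,m)],[.5245,-.1485,.165,.122],.008,.08,.035))
cl=onz(c,(277,300),.12)
g=s["tool_pos"]+M@[0,0,.045]; print("grasp px",proj(c,g),"tips",proj(c,[s["tool_pos"]+M@[0,y,.064] for y in(-.022,.022)]))
E
```

```text
8.55 [ 0.52094276 -0.15415311  0.1961095 ] [[-0.159, 0.987, -0.008], [0.987, 0.159, 0.0], [0.001, -0.008, -1.0]] 0.5013108133693248
0.7 2694 [287.12806236 236.22605791]
(array([ 0.52402115, -0.14855638,  0.14826794,  0.12127593]), np.float64(0.07105538140020895))
grasp px [[278.60503315 294.68515202]] tips [[233.23559079 272.86393667]
 [323.72312243 272.89345747]]
```

View pics/w3.png

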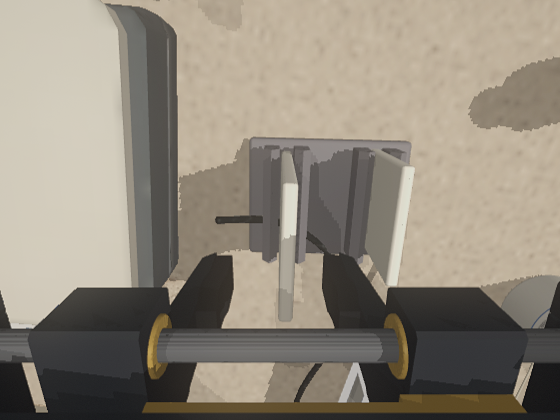

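The plate's top edge, (291,185)-(286,320), lies between the fingers about 3 mm off centre. I correct that, descend and grip.

>>> {"name": "play_rows", "arguments": {"translation": [[0.0046, 0.0039, 0], [0, 0, 0.024], [0, 0, 0.023], [0, 0, 0], [0, 0, 0], [0, 0, 0], [0, 0, 0], [0, 0, 0]], "delta_rot": [[0, 0, 0.5], [0, 0, 0], [0, 0, 0], [0, 0, 0], [0, 0, 0], [0, 0, 0], [0, 0, 0], [0, 0, 0]], "grip": [0, 0, 0, 0, -1, -1, -1, -1], "squeeze": 25}}

```text
clock: 9.65
tool_pos: [0.5267, -0.1479, 0.1521]
eef_rot: [0.651, 0.759, -0.0, 0.0]
contact_force: [-1.6, 0.5, 7.5]
opening: 0.093
finger_force: 24.8
```

The plate is gripped (8.2 mm opening). I lift it, carry it over the rack and turn it.

>>> {"name": "play_rows", "arguments": {"translation": [[0, 0, -0.02], [0, 0, -0.04], [0, 0, -0.04], [0, 0, -0.04], [0, 0, -0.01], [0.0395, 0.0087, 0], [0.0395, 0.0087, 0], [0.0395, 0.0087, 0], [0.0395, 0.0087, 0], [0.0395, 0.0087, 0], [0.0395, 0.0087, 0], [0.0395, 0.0087, 0], [0, 0, 0], [0, 0, 0], [0, 0, 0], [0, 0, 0]], "delta_rot": [[0, 0, 0], [0, 0, 0], [0, 0, 0], [0, 0, 0], [0, 0, 0], [0, 0, 0], [0, 0, 0], [0, 0, 0], [0, 0, 0], [0, 0, 0], [0, 0, 0], [0, 0, 0], [0, 0, 7.1], [0, 0, 7.1], [0, 0, 7], [0, 0, 0]], "grip": [-1, -1, -1, -1, -1, -1, -1, -1, -1, -1, -1, -1, -1, -1, -1, -1]}}

```text
clock: 11.65
tool_pos: [0.5442, 0.1345, 0.3003]
eef_rot: [0.779, 0.627, -0.001, -0.0]
contact_force: [0.5, -0.6, -2.7]
opening: 0.09
finger_force: 25.0
```

```bash
python3 - <<'E'
from h import *
s=r.get_state(); M=R.from_quat(s["eef_rot"]).as_matrix(); print(s["clock"],s["tool_pos"],M.round(3).tolist(),s["opening"],s["contact_force"])
for n,sl in(("wrist",np.s_[180:420,130:430]),):
    c=r.get_calibration(n); im=r.snapshot(n)
    a=-.2176
    for o,col in((np.array([.5434,.1358]),(0,0,255)),(np.array([.5465,.1335]),(0,255,0))):
        w=lambda x,y,z:np.r_[o+[np.cos(a)*x-np.sin(a)*y,np.sin(a)*x+np.cos(a)*y],z]
        for x in(-.0345,-.0115,.0115,.0345):
            q=proj(c,[w(x,y,.107) for y in(-.045,.045)]).round().astype(int); cv2.line(im,tuple(map(int,q[0])),tuple(map(int,q[1])),col,1)
    cv2.imwrite("pics/w4.png",cv2.resize(im[160:400,120:440],None,fx=2.5,fy=2.5))
E
```

```text
11.65 [0.54421896 0.13452551 0.30027894] [[0.214, 0.977, -0.002], [0.977, -0.214, -0.002], [-0.002, -0.002, -1.0]] 0.09017316893596254 [ 0.46093847 -0.58497149 -2.71370536]
```

View pics/w4.png

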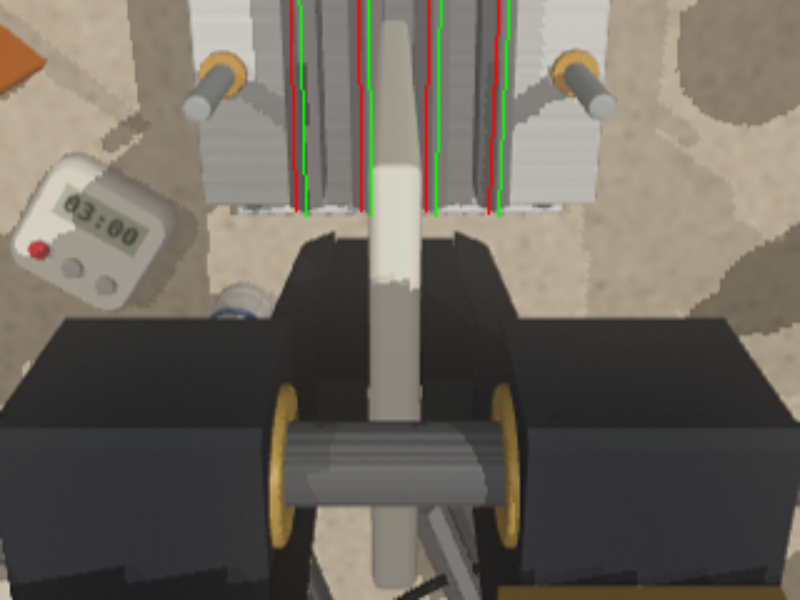

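The posts' midpoint is at column 399 against the plate at 395, so the plate needs about 1.5 mm of shift toward lift +x. The yaw is aligned. I shift and lower it.

>>> {"name": "play_rows", "arguments": {"translation": [[0, 0.0015, 0], [0, 0, 0.02], [0, 0, 0.02], [0, 0, 0.01], [0, 0, 0.01], [0, 0, 0.01], [0, 0, 0.005], [0, 0, 0]], "delta_rot": [[0, 0, 0], [0, 0, 0], [0, 0, 0], [0, 0, 0], [0, 0, 0], [0, 0, 0], [0, 0, 0], [0, 0, 0]], "grip": [-1, -1, -1, -1, -1, -1, -1, -1]}}

```text
clock: 12.7
tool_pos: [0.5463, 0.1345, 0.2265]
eef_rot: [0.78, 0.626, -0.0, -0.0]
contact_force: [-0.3, 0.0, -2.4]
opening: 0.088
finger_force: 25.0
```

>>> {"name": "play_rows", "arguments": {"translation": [[0, 0, 0.003], [0, 0, 0.003], [0, 0, 0.002], [0, 0, 0]], "delta_rot": [[0, 0, 0], [0, 0, 0], [0, 0, 0], [0, 0, 0]], "grip": [-1, -1, -1, -1]}}

```text
clock: 13.2
tool_pos: [0.5465, 0.1345, 0.219]
eef_rot: [0.78, 0.626, 0.0, 0.0]
contact_force: [-1.1, -0.1, 0.5]
opening: 0.091
finger_force: 25.0
```

>>> {"name": "play_rows", "arguments": {"translation": [[0, 0, 0], [0, 0, 0], [0, 0, 0], [0, 0, -0.02], [0, 0, -0.04], [0, 0, -0.05], [0, 0, -0.03], [0, 0, 0]], "delta_rot": [[0, 0, 0], [0, 0, 0], [0, 0, 0], [0, 0, 0], [0, 0, 0], [0, 0, 0], [0, 0, 0], [0, 0, 0]], "grip": [-0.3, -0.3, -0.3, -0.3, -0.3, -0.3, -0.3, -0.3]}}

```text
clock: 14.2
tool_pos: [0.5474, 0.1351, 0.3611]
eef_rot: [0.78, 0.626, 0.003, 0.001]
contact_force: [-0.3, 0.4, -1.2]
opening: 0.351
finger_force: 0.0
```

```bash
python3 - <<'E'
from h import *
s=r.get_state(); print(s["clock"],s["tool_pos"])
V=[]
for n in("wrist","side","top"):
    c=r.get_calibration(n); im=r.snapshot(n)
    if n=="side": cv2.imwrite("pics/s5.png",cv2.resize(im[140:260,190:330],None,fx=4,fy=4))
    if n=="wrist": w=im
    for o in r.silhouettes(n,"plate_tall")[:2]:
        m=o["pixels"]; p=np.argwhere(m).mean(0)[::-1]; e=proj(c,[.5463,.1345,.15])[0]; print(n,o["confidence"],m.sum(),p,e)
        if np.hypot(*(p-e))<15: V.append((c,m)); print(fitbox([(c,m)],[.5463,.1345,-.2176,.189],.008,.08,.107))
A=cv2.imread("pics/s5.png"); B=cv2.resize(w[100:400,140:420],(448,480)); 
cv2.imwrite("pics/c5.png",np.hstack([cv2.resize(A,(350,480)),B]))
E
```

```text
14.2 [0.54740662 0.13507613 0.36113082]
wrist 0.61 1107 [274.54923216 200.04155375] [275.67599017 193.72550718]
(array([ 0.54578137,  0.13562822, -0.22469751,  0.19285062]), np.float64(0.11672185430463577))
side 0.88 352 [257.82670455 172.14204545] [258.12360368 164.652832  ]
(array([ 0.54560402,  0.13279259, -0.18658621,  0.18332501]), np.float64(0.21751412429378536))
top 0.43 292 [200.02054795 240.34246575] [248.53381788 210.75103604]
```

View pics/c5.png

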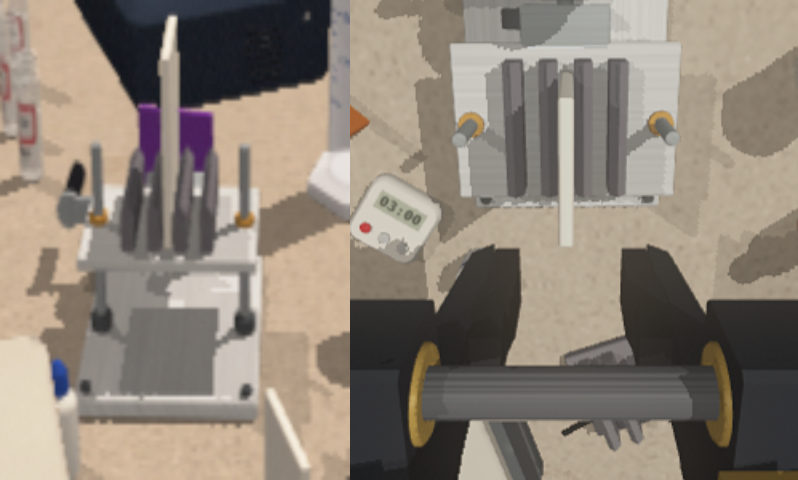

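The plate stands upright in the middle slot: side crop (170,130), wrist crop (567,150), fitted x 0.546 and y 0.135. Step 1 is done, so on to the lever grip.

>>> {"name": "play_rows", "arguments": {"translation": [[0.0332, -0.0279, 0], [0.0332, -0.0279, 0], [0.0332, -0.0279, 0], [0.0332, -0.0279, 0], [0, 0, 0.05], [0, 0, 0.05], [0, 0, 0.05], [0, 0, 0.04], [0, 0, 0]], "delta_rot": [[0, 0, 0], [0, 0, 0], [0, 0, 0], [0, 0, 0], [0, 0, 0], [0, 0, 0], [0, 0, 0], [0, 0, 0], [0, 0, 0]], "grip": [0, 0, 0, 0, 0, 0, 0, 0, 0]}}

```text
clock: 15.62
tool_pos: [0.4643, 0.2871, 0.1658]
eef_rot: [0.779, 0.627, -0.004, -0.0]
contact_force: [0.4, 0.3, 0.1]
opening: 0.498
finger_force: 0.0
```

```bash
python3 - <<'E'
from h import *
s=r.get_state(); M=R.from_quat(s["eef_rot"]).as_matrix(); print(s["clock"],s["tool_pos"],M.round(3).tolist(),s["opening"],s["q"].round(2))
c=r.get_calibration("wrist"); im=r.snapshot("wrist"); cv2.imwrite("pics/w6.png",im)
print(proj(c,[s["tool_pos"]+M@[0,0,.095],[.4673,.289,.045]]))
E
```

```text
15.625 [0.46426902 0.28708814 0.16577636] [[0.215, 0.977, -0.006], [0.977, -0.215, -0.005], [-0.006, -0.005, -1.0]] 0.4984885530997466 [-0.47  0.81 -0.29  1.91  0.44  0.5  -1.28]
[[277.8942494  245.83469409]
 [282.6935069  224.59257564]]
```

View pics/w6.png

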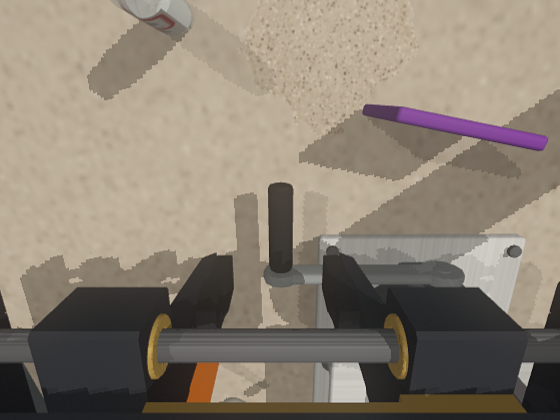

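The grip bar at (281,185)-(281,270) matches the estimate. I centre on it, descend and close.

>>> {"name": "play_rows", "arguments": {"translation": [[0.004, 0.0025, 0], [0, 0, 0.03], [0, 0, 0.03], [0, 0, 0.016], [0, 0, 0], [0, 0, 0], [0, 0, 0], [0, 0, 0]], "delta_rot": [[0, 0, 0], [0, 0, 0], [0, 0, 0], [0, 0, 0], [0, 0, 0], [0, 0, 0], [0, 0, 0], [0, 0, 0]], "grip": [0, 0, 0, 0, 0, -1, -1, -1], "squeeze": 15}}

```text
clock: 16.68
tool_pos: [0.4675, 0.2924, 0.0931]
eef_rot: [0.779, 0.627, -0.001, -0.001]
contact_force: [-9.6, 3.1, 2.7]
opening: 0.186
finger_force: 4.9
```

>>> {"name": "play_rows", "arguments": {"translation": [[0, 0, 0], [0, 0, 0], [0, 0.0009, -0.0144], [0, 0.0028, -0.0141], [0, 0.0046, -0.0136], [0, 0.0064, -0.0129], [0, 0, 0]], "delta_rot": [[0, 0, 0], [0, 0, 0], [0, 0, 0], [0, 0, 0], [0, 0, 0], [0, 0, 0], [0, 0, 0]], "grip": [-1, -1, -1, -1, -1, -1, -1]}}

```text
clock: 17.55
tool_pos: [0.4798, 0.2898, 0.1488]
eef_rot: [0.779, 0.627, -0.002, -0.002]
contact_force: [-9.9, 2.9, 1.9]
opening: 0.173
finger_force: 15.0
```

>>> {"name": "play_rows", "arguments": {"translation": [[0, 0.007, -0.012], [0, 0.0095, -0.0108], [0, 0.0108, -0.0095], [0, 0.012, -0.008], [0, 0.0129, -0.0064], [0, 0.0136, -0.0046], [0, 0.0141, -0.0028], [0, 0.0144, -0.0009], [0, 0, 0], [0, 0, 0]], "delta_rot": [[0, 0, 0], [0, 0, 0], [0, 0, 0], [0, 0, 0], [0, 0, 0], [0, 0, 0], [0, 0, 0], [0, 0, 0], [0, 0, 0], [0, 0, 0]], "grip": [-1, -1, -1, -1, -1, -1, -1, -1, -1, -1]}}

```text
clock: 18.8
tool_pos: [0.5755, 0.2693, 0.2047]
eef_rot: [0.779, 0.626, 0.001, -0.001]
contact_force: [-3.7, 1.6, 7.2]
opening: 0.174
finger_force: 15.0
```

```bash
python3 - <<'E'
from h import *
s=r.get_state(); M=R.from_quat(s["eef_rot"]).as_matrix(); print(s["clock"],s["tool_pos"],s["opening"],s["contact_force"],s["finger_force"])
c=r.get_calibration("side"); im=r.snapshot("side"); a=im[110:260,180:330]
w=r.snapshot("wrist")
cv2.imwrite("pics/c7.png",np.hstack([cv2.resize(a,(420,420)),cv2.resize(w[:,90:470],(380,420))]))
for o in r.silhouettes("side","plate_tall")[:1]:
    print(o["confidence"],fitbox([(c,o["pixels"])],[.5463,.1345,-.2176,.209],.008,.08,.127))
E
```

```text
18.8 [0.57548518 0.26930585 0.20470378] 0.17413155992657153 [-3.74561384  1.62721866  7.24933733] 15.001255720853806
0.54 (array([ 0.54589934,  0.13702092, -0.19422573,  0.20358757]), np.float64(0.20708446866485009))
```

View pics/c7.png

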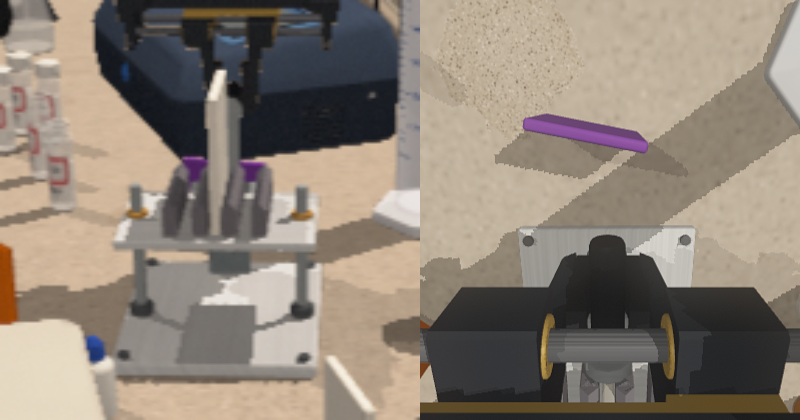

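The rack is up about 20 mm and the plate is still seated. The lever is vertical: lift-frame x of the grip ≈ 0, grip travel 110 mm. I hold briefly, then hand in.

>>> {"name": "play_rows", "arguments": {"translation": [[0, 0, 0], [0, 0, 0], [0, 0, 0], [0, 0, 0]], "delta_rot": [[0, 0, 0], [0, 0, 0], [0, 0, 0], [0, 0, 0]], "grip": [-1, -1, -1, -1]}}

```text
clock: 19.45
tool_pos: [0.5754, 0.2693, 0.2047]
eef_rot: [0.779, 0.627, 0.001, -0.0]
contact_force: [-2.5, 1.9, 7.2]
opening: 0.179
finger_force: 15.0
```

```bash
python3 -c "
from plant import r
print(r.get_state()['finger_force'],r.get_state()['tool_pos']); print(r.finish_job())"
```

```text
15.000725090503693 [0.57540487 0.26930553 0.20473558]
the job is handed in; nothing more can be done
None
```

I handed the job in at about 19.5 s with the tall plate in the middle slot, the rack up about 20 mm and the lever held upright at 15 N; the hand-in gave no verdict.

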